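# Clamp the inkstone blank on the carving board

### The job

Get the dark stone slab on the carving board ready for carving by clamping it down with the cam clamp: push the blue clamp strap sideways with the back of a finger until it lies over the stone against its stop pin, then press the red cam lever all the way down so that the rubber foot grips the stone. Use only gentle pushes, gripping and lifting nothing; leave the slab lying in its place between the fences, and leave the brush, the seal blank and the other things around undisturbed. Finish with the robot clear of everything.

Things in the scene. Friction and masses are not known exactly. Their poses are not given: they have to be found in the camera images.
- board: Plywood carving board on a black rubber mat, 280 (x) by 260 (y) mm, top 20 mm above the table, fixed. Origin: centre of its underside, on the table. Two dark wooden fences 12 mm high stand on it: one along its far (+x) side, one on its right (-y) side; the stone lies in their corner. The clamp stands on a steel riser at board x 30, y 85 mm.
- stone: Dark grey stone slab, 130 (x) by 95 (y) by 28 mm, about 0.9 kg, loose, top 48 mm above the table, lying in the fences' corner. Plain left margin (towards +y, where the foot presses); the right part has a pale carved medallion and dots up to 3 mm proud. Origin: centre of its underside; axes nearly those of the board.
- clamp_swing (a joint): Swing of the blue strap (with lever) about the upright stud, rad. 0: strap points to the board's -y, over the stone, resting against the stop pin (end of travel). Grows clockwise seen from above: at 1.57 the strap points to the board's -x. Starts at 1.05 to 1.9; range 0 to 2.1. Stiff: stays where it is left; needs 1.5 to 2 N at the strap's end.
- cam_lever (a joint): Angle of the red-handled cam lever above level, rad: 1.3 fully raised, 0 fully down (level; end of travel). Starts at 1.17 to 1.3. Stays where it is left; takes 3 to 5 N, square to the handle, near its end. Pressing it down tips the strap's end down by 8 mm in all; with the lever up the foot clears the stone by 3 to 4 mm, with it down the sprung foot presses the stone with 10 to 18 N. With the lever down the foot is too low to swing on to the stone.
- cam_pin (a point): On the stud's upright swing axis, at the cam's horizontal pin about which the lever turns; 86 mm above the table. Cam discs of 15 mm radius and the stud eye surround it (27 mm wide in all).
- strap: The blue strap. Origin: under its tail, 30 mm behind the swing axis, 58 mm above the table.
- strap_end (a point): Centre of the top face of the blue strap's free end, 122 mm from the swing axis. The strap is a flat bar 30 mm wide and 12 mm thick, from 30 mm behind the axis to 122 mm in front, seen from above straight from cam_pin to this point; its top is 70 mm above the table when clamped, its end about 8 mm higher with the lever raised. A steel nut 10 mm high stands on it 12 mm from the end.
- foot: Black rubber foot, 22 mm across, under the strap, 110 mm from the swing axis. Origin: centre of its underside.
- red_grip: Red grip of the cam lever. Origin: middle of its outer end, 125 mm from cam_pin. The lever points away from the strap, seen from above in the opposite direction. Grip 70 mm long, 18 mm wide, 14 mm thick; its upper face lies 10 mm above the line through the pin (measured square to the handle; when raised this face looks towards the strap).
- brush: Dust brush with red handle, 155 mm long, 13 mm high, lying along y on the front of the board; to be left alone. Origin: underside, near its middle.
- seal_blank: Reddish seal blank, 24 mm square and 64 mm high with a ball on top, standing at the front right of the board; to be left alone. Origin: centre of its underside.
- hammer: Hammer, about 260 mm long, lying on the table left of the board; to be left alone.
- chisel: Steel stone chisel, 185 mm long, 14 mm thick, lying on the table right of the board; to be left alone.
- paste_jar: White jar with blue lid, 64 mm across, 60 mm high, on the table beside the board; to be left alone. Origin: centre of its underside.
- water_cup: White cup, 72 mm across, 75 mm high, on the table beside the board; to be left alone. Origin: centre of its underside.
- rub_stone: Buff rubbing stone, 100 by 45 by 28 mm, lying on the table to the left, nearer the robot; to be left alone.
There are look-alikes about, which are no part of the job. What is meant by the stone is not green or yellow, and is the larger of those in its own colour.

How it is judged:
On the way, in this order (a step that is already met when the one before it is completed fails the run):
1. the strap lies over the stone at its stop, the lever still raised (value of joint clamp_swing below 0.1 rad and value of joint cam_lever above 0.9 rad), for 0.2 s.
2. the lever is fully down and the foot presses the stone (value of joint clamp_swing below 0.12 rad and value of joint cam_lever below 0.1 rad and contact force between foot and stone above 6 N), for 0.2 s.
At the end, for the whole second after the job is handed in: The strap is over the stone within 0.12 rad of its stop, the lever is within 0.10 rad of fully down, the foot presses the stone with more than 6 N, and the stone lies flat and at rest within 10 mm of where it started (all of step 2 and distance of stone from where it was at the start of the episode below 0.01 m and linear speed of stone below 0.01 m/s and angle between stone's own z axis and vertical below 0.03 rad); the robot touches nothing.
It fails at once if the strap or the lever's grip is gripped hard or forced (over 90 N from the fingers) (contact force between the fingers and strap above 90 N or contact force between the fingers and red_grip above 90 N).
It fails at once if the stone is lifted, tipped or shoved out of its place (15 mm) (distance of stone from where it was at the start of the episode above 0.015 m or angle between stone's own z axis and vertical above 0.15 rad).
It fails at once if one of the things around is moved by more than 25 mm or knocked over (distance of any of brush, seal_blank, hammer, chisel, paste_jar, water_cup, rub_stone from where it was at the start of the episode above 0.025 m or angle between any of seal_blank, paste_jar, water_cup's own z axis and vertical above 0.4 rad).
It also fails if it takes over 61 s, if anything falls off the work surface, if the arm or the gripper's body presses on something with over 40 N, if the wrist force passes 120 N, or if a joint passes its speed limit or range.

### The arm

A 7-joint arm with a two-finger parallel gripper is mounted at the origin on the work surface. World frame = base frame: x ahead of the robot, y to its left, z up, the work surface at z = 0. Lengths are in m, angles in rad, forces in N, time in s.
With the tool pointing down it reaches from about 0.425 to 0.925 m from the base axis. Payload 6.8 kg.
Tool frame: the origin (TCP) lies at the very end of the fingers, on their centre line; the grasp point (between the pads) lies 19 mm behind it; z points along the fingers, y is the line along which they close (so a half turn about z gives the same grasp; the last joint's range is limited). The gripper opens to 85 mm and grips with 20 to 120 N. Pads are 22 mm wide; open, the fingers measure 114 mm over their backs; the gripper's body (76 mm by 85 mm) begins 54 mm behind the grasp point. The pads swing forward as they close: fully open they stand 13 mm farther back than shut.
Start: joints at [-1.251, 0.477, 0.022, 1.555, -0.011, 1.109, -0.083], TCP at [0.28, 0.614, 0.231] pointing down, gripper open.
Joint ranges: [-2.96, 2.96], [-0.34, 2.1], [-1.41, 1.46], [0.24, 2.44], [-1.37, 4.51], [0.17, 1.92], [-2.96, 2.96]. Speed limits (rad/s): [2.39, 2.39, 3.14, 3.14, 3.14, 3.14, 3.14].

### API

Orientations are given as a unit quaternion [w, x, y, z].
In Python, from station import get_obs, read_camera, hand_in gives the robot as it stands.
- The arm moves only by the tool arm_command, never from a script. Its argument "commands" is one flat list of numbers, 7 for each row, row after row: the shift along the tool's x, y, z in m, then the turn, a rotation vector about the tool's x, y, z in degrees, then the opening, from 0 (shut) to 1 (fully open). In form: [tx, ty, tz, rx, ry, rz, fingers, tx, ty, tz, rx, ry, rz, fingers, ...]. A call has 1 to 8 rows; each row is the pose to reach, as a shift and turn from the pose commanded when the call began, along the tool's axes at that moment; what a row does not reach only later rows make up. A row lasts 1/10 s, in which the tool goes at most 50 mm and 8.59 degrees, less where a joint would pass 70% of its speed; a pose out of reach is approached as far as the arm can. A call with a gripper value outside its range is refused whole. The fingers move at their own pace and stop on an object; "force" is the grip in N (left out, the last holds). Time passes only in rows, so rows that repeat a pose let the fingers close. It gives the time, the measured TCP pose, the force, the opening and the grip force at its end, in the units of the state.
- get_obs(): the state, without advancing time (a new reading comes with each control period).
- read_camera(name): name is "side" or "top" or "wrist"; returns a dict with "img" (420x560x3 uint8, red, green, blue), "camera_matrix" (3x3 intrinsics, pixels), "pose" (4x4, takes a point from camera to world coordinates). Camera axes: x right, y down, z forward; pixel columns grow to the right and rows downward; lengths in m; the calibration is good to about 2 mm. The wrist camera is an equidistant fisheye: a pixel r from the principal point sees the ray r / f radians off the axis. A picture is of the moment at which its call begins. There is no depth.
- hand_in(): hands the job in; it is judged then, once.
The state is a dict: "t": time; "q": joint angles; "joint_vel": joint speeds; "joint_torque": joint torques, N m; "eef_pos": TCP position; "tool_rot": TCP orientation; "contact_force": force on the tool from outside, world axes, zero at the start; "torque": the same for the moment, N m; "gripper_width": opening from 0.0 (shut) to 1.0 (fully open); "grasp_force": force on a finger pad.
Only numpy, scipy, OpenCV 4.12 (cv2) and the standard library are available. Lean on these libraries where they do the work, as an engineer would, in place of code of your own. Each camera call takes 0.05 s, during which the arm holds its last target. There are 200 camera calls.

## Working session

There is one attempt and no reset: what is moved stays moved. The work goes in short steps, Python scripts to look and compute and a tool call to move; the robot and the scene stay as the last step left them, time stands still between calls to the robot, and variables do not carry over. Pictures are saved under pics/ and viewed, at most 10 in all, crops included, and the job is handed in when it is done.

Besides the shell and the picture viewer there is one more tool, called after "Call:" as name(argument=value, ...), one argument or row to a line, values as JSON. arm_command: Moves the arm, as the interface text tells. Its arguments: {"type":"object","properties":{"commands":{"type":"array","items":{"type":"number"}},"force":{"type":"number"}},"required":["commands"]}

```bash
mkdir -p pics; ls; python3 - <<'E'
from station import get_obs, read_camera
import cv2, pickle
o=get_obs(); print(o['t'],o['eef_pos'],o['tool_rot'],o['contact_force'],o['gripper_width'])
d={}
for n in ['top','side']:
    c=read_camera(n); d[n]=c; cv2.imwrite(f'pics/{n}0.png',cv2.resize(c['img'][:,:,::-1],(800,600),interpolation=cv2.INTER_CUBIC)); print(n,c['camera_matrix'].round(1).tolist(),c['pose'].round(3).tolist())
pickle.dump(d,open('cams.pkl','wb'))
E
```

```text
pics
0.0 [0.27974878 0.61363877 0.23029383] [-1.40469973e-04  2.12223671e-01  9.77220669e-01 -9.25841306e-04] [-0.98031532 -0.61999278 -0.53437443] 1.0008124848067832
top [[545.7, 0.0, 277.2], [0.0, 545.7, 213.8], [0.0, 0.0, 1.0]] [[-0.007, -0.984, 0.179, 0.237], [-1.0, 0.007, -0.0, 0.012], [-0.001, -0.179, -0.984, 1.393], [0.0, 0.0, 0.0, 1.0]]
side [[396.6, 0.0, 282.5], [0.0, 396.6, 207.3], [0.0, 0.0, 1.0]] [[0.81, -0.337, 0.48, 0.03], [-0.586, -0.442, 0.679, -0.653], [-0.017, -0.831, -0.556, 0.599], [0.0, 0.0, 0.0, 1.0]]
```

View pics/top0.png

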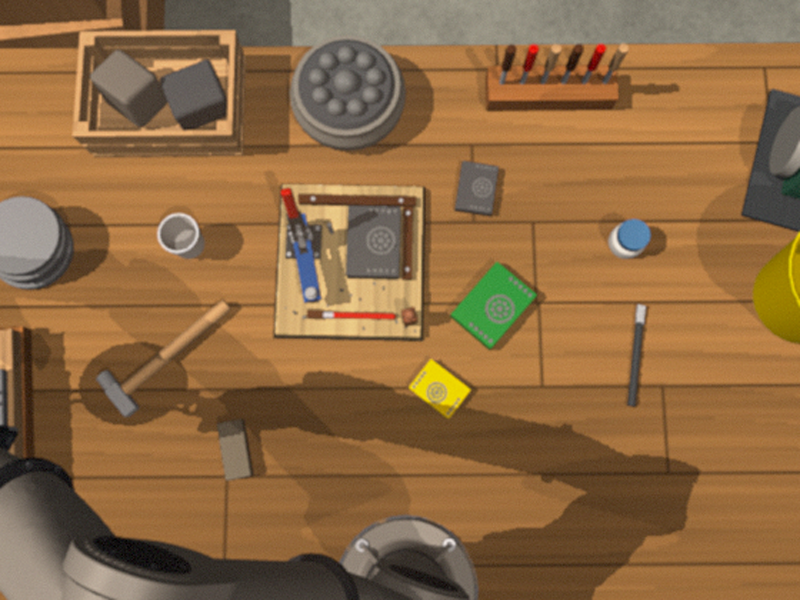

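View pics/side0.png

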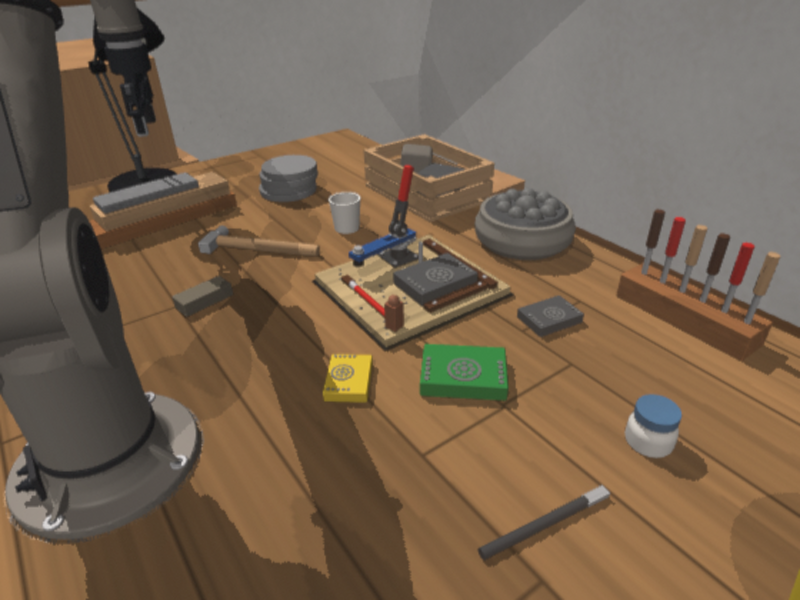

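The top view shows the board with corners (280,184), (425,187), (421,339) and (275,337). The strap runs from the stud at about (300,233) to its end at about (311,300), and the raised grip tip is at about (287,192). I'll enlarge this area and convert the pixels to positions.

```bash
cat >h.py <<'E'
import numpy as np, pickle, cv2
def ray(c,u,v):
    K,P=c['camera_matrix'],np.array(c['pose']); d=P[:3,:3]@np.linalg.solve(K,[u,v,1.]); return P[:3,3],d
def onz(c,u,v,z):
    o,d=ray(c,u,v); return o+d*(z-o[2])/d[2]
def proj(c,p):
    P=np.array(c['pose']); q=c['camera_matrix']@(P[:3,:3].T@(np.array(p)-P[:3,3])); return q[:2]/q[2]
E
python3 - <<'E'
from h import *
d=pickle.load(open('cams.pkl','rb')); s=1.4286
for (u,v) in [(280,184),(425,187),(421,339),(275,337)]: print('corner',onz(d['top'],u/s,v/s,.02).round(4))
a=cv2.resize(d['top']['img'][120:245,185:310,::-1],(600,600),interpolation=cv2.INTER_CUBIC)
cv2.imwrite('pics/crop0.png',a)
E
```

```text
corner [0.716  0.2237 0.02  ]
corner [ 0.7084 -0.0434  0.02  ]
corner [ 0.4261 -0.0326  0.02  ]
corner [0.4315 0.2269 0.02  ]
```

View pics/crop0.png

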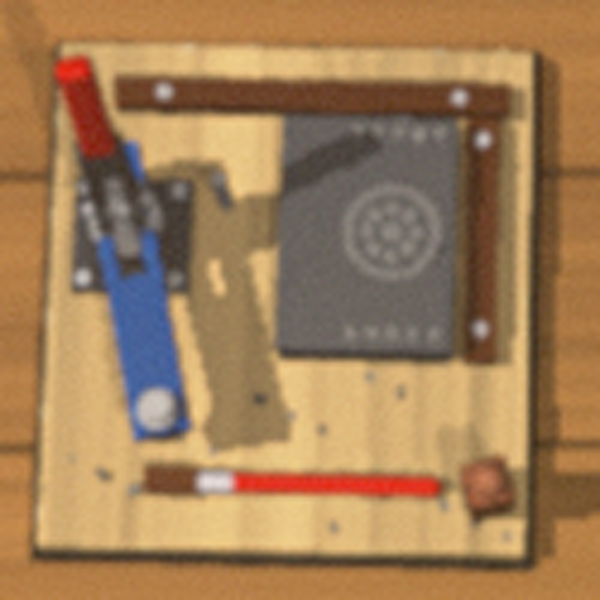

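```bash
python3 - <<'E'
from h import *
d=pickle.load(open('cams.pkl','rb')); t=d['top']
f=lambda u,v,z:onz(t,185+u/4.8,120+v/4.8,z).round(4)
print('end',f(162,432,.078),'nut',f(157,404,.088),'tailend',f(132,143,.07))
for z in (.03,.04,.05): print('riser',f(131,234,z))
print('grip tip',f(73,65,.2),f(73,65,.205)); print('corner',f(55,45,.02),f(538,52,.02),f(530,557,.02),f(38,552,.02))
print('brush',f(130,480,.027),f(440,487,.03),'seal',f(488,470,.1),f(488,505,.02))
print('stone',f(285,115,.048),f(460,120,.048),f(458,355,.048),f(278,355,.048))
E
```

```text
end [0.4869 0.1548 0.078 ] nut [0.4995 0.1564 0.088 ] tailend [0.6429 0.1733 0.07  ]
riser [0.6044 0.178  0.03  ]
riser [0.6017 0.1768 0.04  ]
riser [0.599  0.1756 0.05  ]
grip tip [0.6418 0.1861 0.2   ] [0.6401 0.1854 0.205 ]
corner [0.7144 0.2225 0.02  ] [ 0.7086 -0.0424  0.02  ] [ 0.4293 -0.0345  0.02  ] [0.4338 0.2259 0.02  ]
brush [0.4709 0.1769 0.027 ] [0.4655 0.0129 0.03  ] seal [ 0.4622 -0.0113  0.1   ] [ 0.4573 -0.0125  0.02  ]
stone [0.6647 0.0944 0.048 ] [0.6612 0.0009 0.048 ] [0.5328 0.003  0.048 ] [0.5334 0.0976 0.048 ]
```

```bash
cat >>h.py <<'E'
from scipy.spatial.transform import Rotation as Ro
def Rd(psi):  # tool down, tool y at yaw psi (deg)
    p=np.radians(psi); y=np.array([np.cos(p),np.sin(p),0]); z=np.array([0,0,-1.]); return np.column_stack([np.cross(y,z),y,z])
def delta(targets,frm=None):
    from station import get_obs
    o=get_obs(); w,x,y,z=o['tool_rot']; p,R=o['eef_pos'],Ro.from_quat([x,y,z,w]).as_matrix()
    if frm is not None: p,R=np.array(frm[:3]),Rd(frm[3])
    print('t',round(o['t'],2),'p',np.round(o['eef_pos'],4),'psi',np.degrees(np.arctan2(R[1,1],R[0,1])).round(2),'F',np.round(o['contact_force'],1),'g',round(o['gripper_width'],2))
    for t in targets:
        print((R.T@(np.array(t[:3])-p)).round(4).tolist(), np.degrees(Ro.from_matrix(R.T@Rd(t[3])).as_rotvec()).round(2).tolist())
PIN=np.array([.6035,.1773])
def push(phi,r,off):  # finger centre on trailing side of strap; phi strap yaw deg
    a=np.radians(phi); return PIN+r*np.array([np.cos(a),np.sin(a)])-off*np.array([-np.sin(a),np.cos(a)])
E
python3 - <<'E'
from h import *
p=push(-169.2,.1,.055); print(p)
delta([(*p,.23,-79.2),(.43,.42,.23,5),(.5,.3,.23,-50)])
E
```

```text
[0.4949653  0.21258767]
t 0.1 p [0.2798 0.6137 0.2304] psi 65.49 F [-0.1  0.1 -0.5] g 1.0
[-0.3622, -0.2757, 0.0009] [-0.03, 0.12, 144.69]
[-0.217, -0.114, 0.0006] [-0.08, 0.06, 60.49]
[-0.3305, -0.1941, 0.0007] [-0.05, 0.1, 115.49]
```

Call:
arm_command(
  commands=[-0.03, -0.015, 0, 0, 0, 8, 0, -0.06, -0.03, 0, 0, 0, 16, 0, -0.09, -0.045, 0, 0, 0, 24, 0, -0.12, -0.06, 0, 0, 0, 32, 0, -0.15, -0.075, 0, 0, 0, 40, 0, -0.18, -0.09, 0, 0, 0, 48, 0, -0.21, -0.105, 0, 0, 0, 56, 0, -0.217, -0.114, 0, 0, 0, 60, 0],
  force=20,
)

```text
t: 0.9
eef_pos: [0.4334, 0.4164, 0.2312]
tool_rot: [0.001, 0.676, 0.737, -0.0]
contact_force: [0.0, -1.4, 0.0]
gripper_width: 0.0
grasp_force: 0.0
```

```bash
python3 - <<'E'
from h import *
p=push(-169.2,.1,.055)
delta([(*p,.23,-60)])
E
```

```text
t 0.9 p [0.4334 0.4164 0.2312] psi 4.88 F [ 0.  -1.4  0. ] g 0.0
[-0.2083, 0.044, 0.0016] [0.12, 0.06, 64.88]
```

Call:
arm_command(
  commands=[-0.03, 0.006, 0, 0, 0, 8, 0, -0.06, 0.012, 0, 0, 0, 16, 0, -0.09, 0.018, 0, 0, 0, 24, 0, -0.12, 0.025, 0, 0, 0, 32, 0, -0.15, 0.032, 0, 0, 0, 40, 0, -0.18, 0.038, 0, 0, 0, 48, 0, -0.205, 0.043, 0, 0, 0, 56, 0, -0.208, 0.044, 0, 0, 0, 64, 0],
)

```text
t: 1.7
eef_pos: [0.4947, 0.2133, 0.2313]
tool_rot: [0.001, 0.964, 0.266, -0.0]
contact_force: [0.1, 0.4, -0.3]
gripper_width: -0.003
grasp_force: 0.0
```

```bash
python3 - <<'E'
from h import *
p=push(-169.2,.1,.055)
delta([(*p,.23,-79.2),(*p,.058,-79.2)])
E
```

```text
t 1.7 p [0.4947 0.2133 0.2313] psi -59.16 F [ 0.1  0.4 -0.3] g -0.0
[-0.0001, 0.0008, 0.0013] [0.06, 0.03, 20.04]
[-0.0, 0.0006, 0.1733] [0.06, 0.03, 20.04]
```

Call:
arm_command(
  commands=[0, 0, 0.03, 0, 0, 7, 0, 0, 0, 0.06, 0, 0, 14, 0, 0, 0, 0.09, 0, 0, 20, 0, 0, 0, 0.115, 0, 0, 20, 0, 0, 0, 0.14, 0, 0, 20, 0, 0, 0, 0.16, 0, 0, 20, 0, 0, 0, 0.172, 0, 0, 20, 0, 0, 0, 0.172, 0, 0, 20, 0],
)

```text
t: 2.5
eef_pos: [0.4928, 0.2171, 0.0579]
tool_rot: [0.001, 0.995, 0.1, -0.001]
contact_force: [0.4, -0.4, -0.5]
gripper_width: 0.002
grasp_force: 0.0
```

```bash
python3 - <<'E'
from station import read_camera
from h import *
c=read_camera('side'); pickle.dump(c,open('s1.pkl','wb'))
cv2.imwrite('pics/s1.png',cv2.resize(c['img'][100:250,210:360,::-1],(600,600),interpolation=cv2.INTER_CUBIC))
T=[]
for off,phi in [(.04,-169.2),(.03,-169.2)]+[(.03,f) for f in np.arange(-163,-90,6)]+[(.03,-91.4)]:
    T.append((*push(phi,.1,off),.058,phi+90))
delta(T)
E
```

```text
t 2.55 p [0.4936 0.2173 0.059 ] psi -78.52 F [ 0.5  0.3 -0.4] g -0.0
[0.0002, 0.0199, 0.001] [0.03, 0.06, 0.68]
[0.0001, 0.0299, 0.001] [0.03, 0.06, 0.68]
[-0.0027, 0.0409, 0.001] [0.03, 0.07, -5.52]
[-0.0043, 0.0517, 0.001] [0.02, 0.07, -11.52]
[-0.0047, 0.0626, 0.0011] [0.02, 0.07, -17.52]
[-0.004, 0.0735, 0.0011] [0.02, 0.07, -23.52]
[-0.0021, 0.0843, 0.0011] [0.01, 0.07, -29.52]
[0.0009, 0.0948, 0.0011] [0.01, 0.07, -35.52]
[0.0049, 0.1049, 0.0011] [0.0, 0.07, -41.52]
[0.01, 0.1146, 0.0011] [0.0, 0.07, -47.52]
[0.0161, 0.1237, 0.0011] [-0.0, 0.07, -53.52]
[0.0231, 0.1321, 0.0011] [-0.01, 0.07, -59.52]
[0.031, 0.1397, 0.0011] [-0.01, 0.07, -65.52]
[0.0396, 0.1464, 0.001] [-0.01, 0.07, -71.52]
[0.0488, 0.1523, 0.001] [-0.02, 0.07, -77.52]
[0.0482, 0.1519, 0.001] [-0.02, 0.07, -77.12]
```

View pics/s1.png

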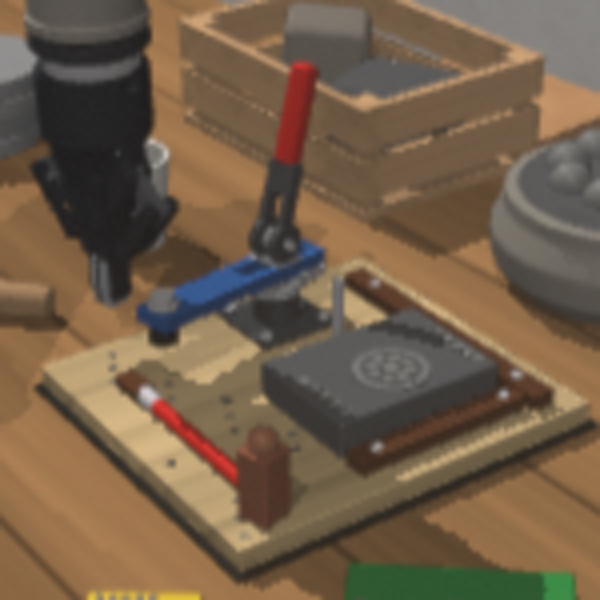

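The side view shows the finger at about (110,290), just left of the strap end at (165,310). The stop pin is at (338,305) and the lever is up. I'll start pushing.

Call:
arm_command(
  commands=[0, 0.015, 0, 0, 0, 0, 0, 0, 0.03, 0, 0, 0, 0, 0, -0.003, 0.041, 0, 0, 0, -5.5, 0, -0.004, 0.052, 0, 0, 0, -11.5, 0, -0.005, 0.063, 0, 0, 0, -17.5, 0, -0.004, 0.0735, 0, 0, 0, -23.5, 0, -0.002, 0.084, 0, 0, 0, -29.5, 0, 0.001, 0.095, 0, 0, 0, -35.5, 0],
)

```text
t: 3.35
eef_pos: [0.5145, 0.1233, 0.0604]
tool_rot: [-0.0, 0.916, 0.4, 0.001]
contact_force: [-1.0, 1.4, 0.3]
gripper_width: 0.002
grasp_force: 0.8
```

```bash
python3 - <<'E'
from h import *
delta([(*push(phi,.1,.03),.058,phi+90) for phi in np.arange(-128,-90,6)]+[(*push(-91.4,.1,.03),.058,-1.4)], frm=(*push(-133.2,.1,.03),.058,-43.2+.2))
E
```

```text
t 3.35 p [0.5145 0.1233 0.0604] psi -43.0 F [-1.   1.4  0.3] g 0.0
[-0.0023, 0.0092, 0.0] [0.0, 0.0, -5.0]
[-0.004, 0.02, 0.0] [0.0, 0.0, -11.0]
[-0.0045, 0.0309, 0.0] [0.0, 0.0, -17.0]
[-0.0039, 0.0418, 0.0] [0.0, 0.0, -23.0]
[-0.0021, 0.0526, 0.0] [0.0, 0.0, -29.0]
[0.0008, 0.0631, 0.0] [0.0, 0.0, -35.0]
[0.0047, 0.0733, 0.0] [0.0, 0.0, -41.0]
[0.0052, 0.0743, 0.0] [0.0, 0.0, -41.6]
```

Call:
arm_command(
  commands=[-0.002, 0.009, 0, 0, 0, -5, 0, -0.004, 0.02, 0, 0, 0, -11, 0, -0.0045, 0.031, 0, 0, 0, -17, 0, -0.004, 0.042, 0, 0, 0, -23, 0, -0.002, 0.0525, 0, 0, 0, -29, 0, 0.0005, 0.063, 0, 0, 0, -35, 0, 0.003, 0.069, 0, 0, 0, -38.5, 0, 0.005, 0.074, 0, 0, 0, -41.5, 0],
)

```text
t: 4.15
eef_pos: [0.5716, 0.0752, 0.0601]
tool_rot: [0.0, 0.716, 0.698, -0.0]
contact_force: [-1.0, 0.0, 1.9]
gripper_width: 0.002
grasp_force: 0.8
```

```bash
python3 - <<'E'
from h import *
from station import read_camera
delta([(*push(-91.4,.1,.03),.058,-1.4)])
c=read_camera('side'); pickle.dump(c,open('s2.pkl','wb'))
cv2.imwrite('pics/s2.png',cv2.resize(c['img'][100:250,210:360,::-1],(600,600),interpolation=cv2.INTER_CUBIC))
E
```

```text
t 4.15 p [0.5716 0.0752 0.0601] psi -1.51 F [-1.   0.   1.9] g 0.0
[0.0028, -0.0006, 0.0021] [0.02, 0.04, -0.11]
```

View pics/s2.png

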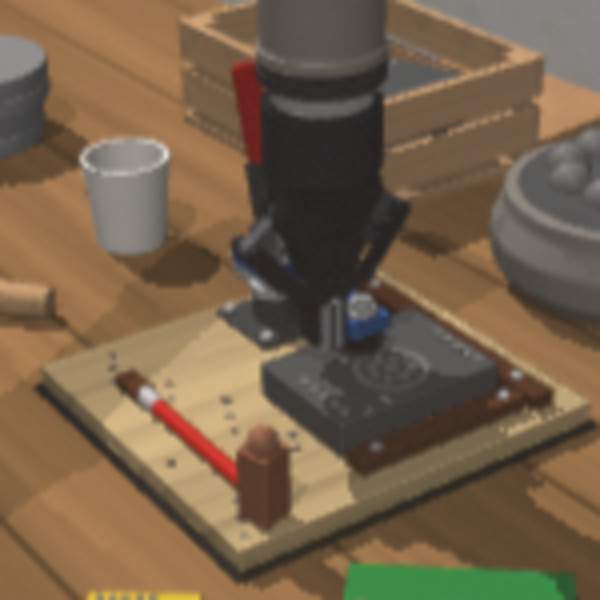

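The strap lies over the stone, with its nut at (362,305). The force is still only sliding friction, so I'll nudge it until the stop resists.

Call:
arm_command(
  commands=[0, 0.001, 0, 0, 0, 0, 0, 0, 0.002, 0, 0, 0, 0, 0, 0, 0.003, 0, 0, 0, 0, 0, 0, 0.003, 0, 0, 0, 0, 0],
)

```text
t: 4.6
eef_pos: [0.574, 0.0776, 0.0593]
tool_rot: [-0.0, 0.717, 0.698, -0.0]
contact_force: [-0.9, -1.8, 0.3]
gripper_width: -0.008
grasp_force: 0.7
```

Call:
arm_command(
  commands=[0, 0.001, 0, 0, 0, 0, 0, 0, 0.002, 0, 0, 0, 0, 0, 0, 0.003, 0, 0, 0, 0, 0, 0, 0.004, 0, 0, 0, 0, 0, 0, 0.004, 0, 0, 0, 0, 0],
)

```text
t: 5.1
eef_pos: [0.5755, 0.0777, 0.059]
tool_rot: [-0.002, 0.716, 0.698, -0.002]
contact_force: [-9.2, -1.0, 7.7]
gripper_width: -0.002
grasp_force: 5.1
```

The force rose to 9 N with no further motion, so the strap is at the stop. I'll back off, lift and go to the strap side of the lever grip.

Call:
arm_command(
  commands=[0, -0.012, 0, 0, 0, 0, 0, 0, -0.025, 0, 0, 0, 0, 0, 0, -0.025, -0.03, 0, 0, 0, 0, 0, -0.025, -0.07, 0, 0, 0, 0, 0, -0.025, -0.11, 0, 0, 0, 0, 0, -0.025, -0.15, 0, 0, 0, 0, 0, -0.025, -0.17, 0, 0, 0, 0, 0, -0.025, -0.17, 0, 0, 0, 0],
)

```text
t: 5.9
eef_pos: [0.5558, 0.0792, 0.2332]
tool_rot: [0.002, 0.716, 0.698, 0.004]
contact_force: [0.8, 0.2, 0.1]
gripper_width: 0.0
grasp_force: 0.0
```

```bash
python3 - <<'E'
from h import *
from station import read_camera
delta([(.606,.165,.23,-1.4),(.606,.165,.185,-1.4)])
c=read_camera('top'); pickle.dump(c,open('t3.pkl','wb'))
s=read_camera('side')
a=cv2.resize(c['img'][120:220,185:285,::-1],(400,400),interpolation=cv2.INTER_CUBIC)
b=cv2.resize(s['img'][110:210,240:340,::-1],(400,400),interpolation=cv2.INTER_CUBIC)
cv2.imwrite('pics/t3.png',np.hstack([a,b]))
E
```

```text
t 5.9 p [0.5558 0.0792 0.2332] psi -1.49 F [0.8 0.2 0.1] g 0.0
[0.0871, 0.0479, 0.0038] [0.47, -0.16, -0.09]
[0.0869, 0.0476, 0.0488] [0.47, -0.16, -0.09]
```

View pics/t3.png

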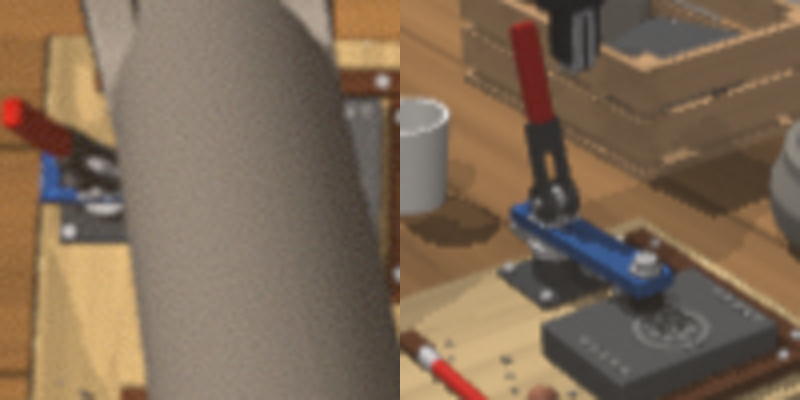

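The strap is over the stone in the side half, with its nut at (645,262). In the top half the lever is raised with its grip tip at (12,112). I'll check both against the model.

```bash
python3 - <<'E'
from h import *
t=pickle.load(open('t3.pkl','rb'));s=pickle.load(open('s2.pkl','rb'))
print('tip',onz(t,185+12/4,120+112/4,.205)); print('tail corners',onz(t,185+42/4,120+153/4,.065),onz(t,185+42/4,120+200/4,.065))
print('nut',onz(s,240+245/4,110+255/4,.087))
for th in (1.3,1.2,1.1,1.0,.9,.8,.7,.6,.5,.4,.3,.2,.1,0):
    r=.105; print(th, 'edge y',round(.1773+r*np.cos(th)-.01*np.sin(th)-.011,4),'z',round(.086+r*np.sin(th)+.01*np.cos(th),4))
E
```

```text
tip [0.60607972 0.21237402 0.205     ]
tail corners [0.62260648 0.2164773  0.065     ] [0.59203985 0.2158584  0.065     ]
nut [0.60552415 0.072052   0.087     ]
1.3 edge y 0.1848 z 0.1898
1.2 edge y 0.195 z 0.1875
1.1 edge y 0.205 z 0.1841
1.0 edge y 0.2146 z 0.1798
0.9 edge y 0.2237 z 0.1745
0.8 edge y 0.2323 z 0.1683
0.7 edge y 0.2402 z 0.1613
0.6 edge y 0.2473 z 0.1535
0.5 edge y 0.2537 z 0.1451
0.4 edge y 0.2591 z 0.1361
0.3 edge y 0.2637 z 0.1266
0.2 edge y 0.2672 z 0.1167
0.1 edge y 0.2698 z 0.1064
0 edge y 0.2713 z 0.096
```

Call:
arm_command(
  commands=[0.02, 0.01, 0, 0, 0, 0, 0, 0.04, 0.022, 0, 0, 0, 0, 0, 0.06, 0.034, 0, 0, 0, 0, 0, 0.078, 0.048, 0.003, 0, 0, 0, 0, 0.078, 0.05, 0.025, 0, 0, 0, 0, 0.078, 0.05, 0.045, 0, 0, 0, 0, 0.078, 0.05, 0.045, 0, 0, 0, 0],
)

```text
t: 6.7
eef_pos: [0.6025, 0.1545, 0.1796]
tool_rot: [-0.002, 0.716, 0.698, -0.004]
contact_force: [-0.0, 0.4, -0.8]
gripper_width: 0.002
grasp_force: 0.0
```

```bash
python3 - <<'E'
from h import *
g=lambda th,r=.103:(.606,.179+r*np.cos(th)-.01*np.sin(th)-.011,.086+r*np.sin(th)+.01*np.cos(th),-1.4)
delta([g(t) for t in (1.3,1.2,1.1,1.0,.9,.8,.7,.6,.5,.4,.3,.2,.1,0)])
E
```

```text
t 6.7 p [0.6025 0.1545 0.1796] psi -1.48 F [-0.   0.4 -0.8] g 0.0
[0.0314, 0.0026, -0.0085] [-0.43, 0.17, -0.08]
[0.0415, 0.0024, -0.0062] [-0.43, 0.17, -0.08]
[0.0513, 0.0022, -0.0029] [-0.43, 0.17, -0.08]
[0.0608, 0.002, 0.0013] [-0.43, 0.17, -0.08]
[0.0697, 0.0018, 0.0064] [-0.43, 0.17, -0.08]
[0.0781, 0.0016, 0.0125] [-0.43, 0.17, -0.08]
[0.0859, 0.0014, 0.0193] [-0.43, 0.17, -0.08]
[0.093, 0.0013, 0.0269] [-0.43, 0.17, -0.08]
[0.0992, 0.0012, 0.0351] [-0.43, 0.17, -0.08]
[0.1046, 0.0011, 0.0439] [-0.43, 0.17, -0.08]
[0.1091, 0.0011, 0.0532] [-0.43, 0.17, -0.08]
[0.1127, 0.0011, 0.0629] [-0.43, 0.17, -0.08]
[0.1152, 0.0011, 0.073] [-0.43, 0.17, -0.08]
[0.1168, 0.0011, 0.0832] [-0.43, 0.17, -0.08]
```

Call:
arm_command(
  commands=[0.015, 0.003, 0, 0, 0, 0, 0, 0.031, 0.003, -0.004, 0, 0, 0, 0, 0.041, 0.003, -0.002, 0, 0, 0, 0, 0.051, 0.003, 0.001, 0, 0, 0, 0, 0.061, 0.003, 0.005, 0, 0, 0, 0, 0.07, 0.003, 0.01, 0, 0, 0, 0, 0.078, 0.003, 0.016, 0, 0, 0, 0, 0.078, 0.003, 0.016, 0, 0, 0, 0],
)

```text
t: 7.5
eef_pos: [0.6094, 0.2346, 0.1669]
tool_rot: [-0.001, 0.716, 0.698, -0.001]
contact_force: [-0.8, -0.3, -0.8]
gripper_width: -0.004
grasp_force: 0.0
```

```bash
python3 - <<'E'
from h import *
from station import read_camera
g=lambda th,r=.103:(.606,.179+r*np.cos(th)-.01*np.sin(th)-.011,.086+r*np.sin(th)+.01*np.cos(th),-1.4)
delta([g(t) for t in (.8,.7,.6,.5,.4,.3,.2,.1,0)])
s=read_camera('side')
cv2.imwrite('pics/s4.png',cv2.resize(s['img'][90:210,230:350,::-1],(480,480),interpolation=cv2.INTER_CUBIC))
E
```

```text
t 7.5 p [0.6094 0.2346 0.1669] psi -1.4 F [-0.8 -0.3 -0.8] g -0.0
[-0.0021, -0.0033, 0.0] [-0.11, -0.0, 0.0]
[0.0057, -0.0035, 0.0069] [-0.11, -0.0, 0.0]
[0.0127, -0.0037, 0.0145] [-0.11, -0.0, 0.0]
[0.0189, -0.0038, 0.0227] [-0.11, -0.0, 0.0]
[0.0243, -0.0039, 0.0315] [-0.11, -0.0, 0.0]
[0.0288, -0.004, 0.0409] [-0.11, -0.0, 0.0]
[0.0323, -0.0041, 0.0506] [-0.11, -0.0, 0.0]
[0.0348, -0.0041, 0.0606] [-0.11, -0.0, 0.0]
[0.0363, -0.0041, 0.0709] [-0.11, -0.0, 0.0]
```

View pics/s4.png

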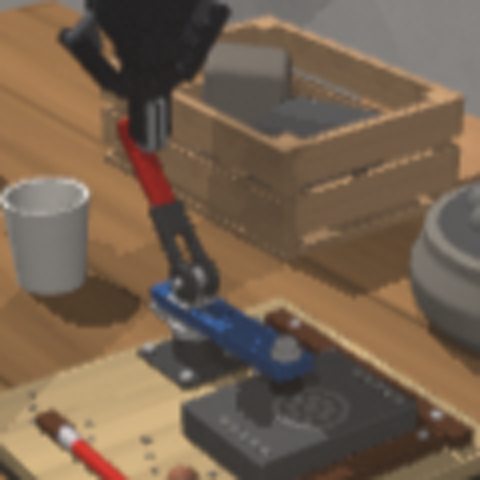

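The finger is against the grip at (145,130), and the lever has moved down to about 0.8 rad. I'll continue the arc.

Call:
arm_command(
  commands=[0.006, -0.003, 0.007, 0, 0, 0, 0, 0.013, -0.003, 0.0145, 0, 0, 0, 0, 0.019, -0.003, 0.023, 0, 0, 0, 0, 0.024, -0.003, 0.0315, 0, 0, 0, 0, 0.029, -0.003, 0.041, 0, 0, 0, 0, 0.032, -0.003, 0.0505, 0, 0, 0, 0, 0.034, -0.003, 0.057, 0, 0, 0, 0, 0.035, -0.003, 0.061, 0, 0, 0, 0],
)

```text
t: 8.35
eef_pos: [0.6079, 0.2687, 0.1064]
tool_rot: [-0.0, 0.716, 0.698, -0.0]
contact_force: [0.9, 1.6, 3.3]
gripper_width: 0.001
grasp_force: 1.8
```

Call:
arm_command(
  commands=[0, 0, 0.003, 0, 0, 0, 0, 0, 0, 0.006, 0, 0, 0, 0, 0, 0, 0.008, 0, 0, 0, 0, 0, 0, 0.008, 0, 0, 0, 0],
)

```text
t: 8.75
eef_pos: [0.6079, 0.2677, 0.0989]
tool_rot: [-0.0, 0.716, 0.698, -0.0]
contact_force: [-0.7, 0.9, 1.5]
gripper_width: 0.0
grasp_force: 0.7
```

Call:
arm_command(
  commands=[0, 0, 0.002, 0, 0, 0, 0, 0, 0, 0.004, 0, 0, 0, 0, 0, 0, 0.005, 0, 0, 0, 0, 0, 0, 0.005, 0, 0, 0, 0],
)

```text
t: 9.15
eef_pos: [0.6082, 0.268, 0.0958]
tool_rot: [-0.0, 0.716, 0.698, 0.0]
contact_force: [-5.6, 0.4, 14.6]
gripper_width: -0.001
grasp_force: 7.1
```

The finger is at z = 0.0958, where a level lever puts it at 0.096, and it meets a firm 15 N, so this is the end of travel. I'll retract upward and check.

Call:
arm_command(
  commands=[0, 0, 0, 0, 0, 0, 0, 0, 0, -0.02, 0, 0, 0, 0, 0, 0, -0.05, 0, 0, 0, 0, 0, 0, -0.09, 0, 0, 0, 0, 0, 0, -0.13, 0, 0, 0, 0, 0.03, 0, -0.15, 0, 0, 0, 0, 0.06, 0, -0.15, 0, 0, 0, 0, 0.06, 0, -0.15, 0, 0, 0, 0],
)

```text
t: 9.95
eef_pos: [0.6084, 0.3327, 0.244]
tool_rot: [-0.001, 0.714, 0.7, 0.0]
contact_force: [0.2, 0.6, -0.8]
gripper_width: -0.001
grasp_force: 0.0
```

```bash
python3 - <<'E'
from h import *
from station import read_camera
delta([])
s=read_camera('side')
cv2.imwrite('pics/s5.png',cv2.resize(s['img'][100:250,210:360,::-1],(600,600),interpolation=cv2.INTER_CUBIC))
E
```

```text
t 9.95 p [0.6084 0.3327 0.244 ] psi -1.19 F [ 0.2  0.6 -0.8] g -0.0
```

View pics/s5.png

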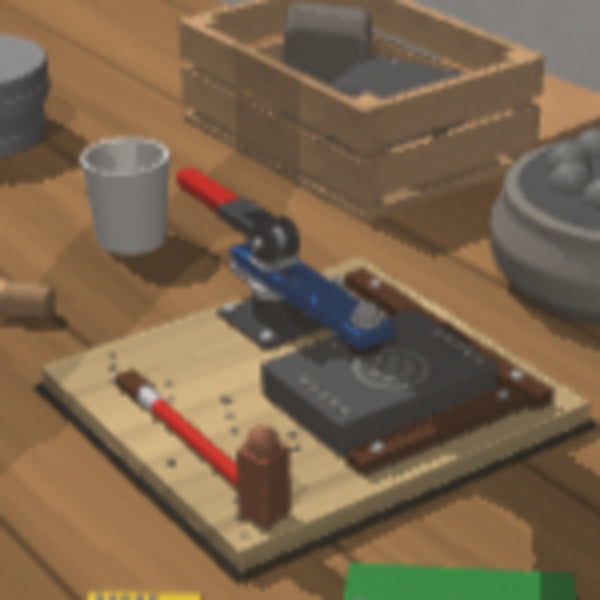

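The lever looks level with its grip tip at about (185,182), the foot is on the stone, and everything else is in place. I'll check the tip pixel numerically, then hand in.

```bash
python3 - <<'E'
from h import *
s=pickle.load(open('s2.pkl','rb'))
for th in (0,.1,.2): print(th,(proj(s,[.608,.179+.125*np.cos(th),.088+.125*np.sin(th)])-[210,100])*4)
E
```

```text
0 [179.79599922 176.1099635 ]
0.1 [179.32274997 161.25595725]
0.2 [179.74058552 146.90191812]
```

The prediction for a level lever, (180,176), matches the picture.

```bash
python3 -c "
from station import hand_in
print(hand_in())"
```

```text
the job is handed in; nothing more can be done
None
```

The strap is against its stop pin over the stone, the cam lever is pressed fully down and the robot is clear; the job is handed in, but no verdict came back and the foot's grip force was not measured.

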